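# Index a glass-painting turntable by one division

### The job

Index the glass-painting turntable by one division: pull the stop pin out of its hole, push it fully home in the next hole anticlockwise (seen from above), then wind the crank handwheel anticlockwise until the screw nose on the turntable's dog bar is snug against the pin. Seat it firmly, at about 14 N between dog and pin and never as much as 25 N; leave the pin in and the dog bearing on it. Turn the table only through the handwheel and leave the jar, pot and weight where they stand.

Things in the scene. Friction and masses are not known exactly. Their poses are not given: they have to be found in the camera images.
- stage: Fixed aluminium base plate 300 x 300 x 25 mm on the bench, with a grey gearbox (90 x 90 mm, top 50 mm high) centred at (-20, -215) mm in the stage frame. Origin: centre of the plate's underside, on the turntable's axis. Six equal stop-pin holes, 13.2 mm wide, 20 mm deep, chamfered 2 mm, lie on a 125 mm radius circle at 30, 90, 150, 210, 270 and 330 degrees anticlockwise from its own x axis.
- hole_old (a point): Centre of the mouth of the 150 degree hole, in which the pin starts, on the plate's top (25 mm above the bench).
- hole_next (a point): Centre of the mouth of the 210 degree hole, the next one anticlockwise, where the pin must go; on the plate's top. Axes parallel to the stage's, z up.
- pin: Loose steel stop pin, 80 g: round shank 12 mm wide and 45 mm long with a 3 mm chamfered foot, below a round dark head 24 mm wide and 25 mm tall (70 mm in all). Origin: centre of the foot's underside, z up through the head. Fully home in a hole its foot is 20 mm below the plate's top, 25 mm of shank shows and the head's top is 50 mm above the plate.
- turntable: White disc, 216 mm wide, top 20 mm above the base plate, with a fixed green glass roundel (160 mm wide, 7 mm thick) and a steel dog bar. Origin on its axis, level with the base plate's top; z up. A worm turns it the same way as the handwheel, 15 turns of the wheel to one of the table, no backlash. The dog starts 16 to 32 degrees short of (clockwise from) hole_old; it passes empty holes freely.
- dog_tip (a point): On the leading (anticlockwise) upright face of the dog, a radial steel bar 14 mm wide that reaches out 141 mm, over the hole circle, 5 to 22 mm above the base plate. This point: 135 mm from the table axis, mid height. From this face, 125 mm from the axis, an 8 mm brass adjusting screw stands out by 3 to 10 mm, set differently each time and not measured: its nose is what meets the pin.
- handwheel (a joint): Angle of the crank handwheel in rad, 0 at the start, growing anticlockwise from above. Drive friction takes about 1.7 N at the handle; the worm stays as left, keeping up to about 7 N on the pin. Beyond friction, each 1 N along the handle's path presses the dog on the pin with about 4.2 N, rising to 25 N over some 10 mm of handle travel as the pin leans and takes the load.
- wheel_axis (a point): On the vertical axis of the aluminium handwheel (96 mm in diameter, 10 mm thick), at the height of the wheel's upper face, 92 mm above the bench; a dark steel hub of 24 mm stands 6 mm above this face.
- handle_top (a point): Centre of the top of the crank handle: an upright round black grip, 16 mm wide, 40 mm tall, standing on the handwheel 35 mm off its axis. It spins freely about its own axis, so it can be held and led round in circles without turning the hand. Its top is 133 mm above the bench.
- paint_jar: Amber jar with a black cap, 50 mm wide, 60 mm tall, on the bench beside the stage; leave it. Origin: centre of its underside.
- rinse_pot: Open glass pot, 64 mm wide, 75 mm tall, on the bench; leave it. Origin: centre of its underside.
- weight: Steel block 60 x 35 x 30 mm on the bench; leave it. Origin: centre of its underside.
Things that resemble listed ones, but are neither listed nor needed, are in the scene too. What is shaped like the pin but blue or purple is not meant.

How it is judged:
By the outcome, as a careful person would: the job done as asked, in the order asked, and still so for the second after the job is handed in, with the robot touching nothing.
It also fails if it takes over 72 s, if anything falls off the work surface, if the arm or the gripper's body presses on something with over 40 N, if the wrist force passes 120 N, or if a joint passes its speed limit or range.

### The arm

A 6-joint arm with a two-finger parallel gripper is mounted at the origin on the work surface. World frame = base frame: x ahead of the robot, y to its left, z up, the work surface at z = 0. Lengths are in m, angles in rad, forces in N, time in s.
With the tool pointing down it reaches from about 0.425 to 0.95 m from the base axis. Payload 3.5 kg.
Tool frame: the origin (TCP) lies between the finger pads; the fingertips stand 22 mm ahead of it and the grasp point (between the pads) lies 3 mm ahead of it (ctrl.nose_length is the z of the fingertips in the tool frame, in m); z points along the fingers, y is the line along which they close (so a half turn about z gives the same grasp; the last joint's range is limited). The gripper opens to 85 mm and grips with 20 to 120 N. Pads are 22 mm wide; open, the fingers measure 114 mm over their backs; the gripper's body (76 mm by 85 mm) begins 54 mm behind the grasp point. The pads swing forward as they close: fully open they stand 13 mm farther back than shut.
Start: joints at [1.122, 0.286, 1.577, -0, 1.279, -0.15], TCP at [0.199, 0.645, 0.253] pointing down, gripper open.
Joint ranges: [-2.77, 2.77], [-0.9, 2.22], [0.21, 2.48], [-1.53, 4.67], [0.24, 2.81], [-2.84, 2.84]. Speed limits (rad/s): [2.79, 2.79, 3.14, 3.14, 3.14, 3.14].

### API

Orientations are given as a unit quaternion [x, y, z, w].
In Python, from plant import ctrl gives the robot as it stands. The module is installed in compiled form; this text tells all that it offers.
- The arm moves only by the tool send_rows, never from a script. Its argument "rows" is text: rows parted by semicolons, each of 7 numbers parted by spaces: the turn, a rotation vector about the tool's x, y, z in normalised numbers (1 is 60 degrees), then the shift along the tool's x, y, z in parts of the range, where 1.0 means 750 mm, then the opening, from -1 (shut) to 1 (fully open). A call has 1 to 8 rows; each row is the pose to reach, as a shift and turn from the pose commanded when the call began, along the tool's axes at that moment; what a row does not reach only later rows make up. A row lasts 1/8 s, in which the tool goes at most 62.5 mm and 10.7 degrees, less where a joint would pass 70% of its speed; a pose out of reach is approached as far as the arm can. No shift or turn number may pass 1 either way. A call with a gripper value outside its range is refused whole. The fingers move at their own pace and stop on an object; "grip_force" is the grip in N (left out, the last holds). Time passes only in rows, so rows that repeat a pose let the fingers close. It gives the time, the measured TCP pose, the force, the opening and the grip force at its end, in the units of the state.
- ctrl.get_state(): the state, without advancing time (a new reading comes with each control period).
- ctrl.read_camera(name): name is "scene" or "top" or "wrist"; returns a dict with "color" (400x640x3 uint8, red, green, blue), "fx", "fy", "cx", "cy" (pixels), "extrinsics" (4x4, takes a point from world to camera coordinates). Camera axes: x right, y down, z forward; pixel columns grow to the right and rows downward; lengths in m; the calibration is good to about 2 mm. A picture is of the moment at which its call begins. There is no depth.
- ctrl.sign_off(): hands the job in; it is judged then, once.
Trained networks look in a picture, given as the dict that the camera call returned (one of the last four; its "shot" number tells which), for a name from the list of things; names that differ only in an ending like _2 or _b are one class to them, and where a whole thing is asked for, a point or a joint stands for the part that bears it (a point fixed in the world has none). Each returns a list of dicts, best first, with "p" (0 to 1); they miss things now and then, are a little off and sometimes report something else, mostly with a low value. They report only what shows in the picture. A call takes as long as a camera call. They do not tell look-alikes from the thing itself.
- ctrl.look_for(picture, target): "position" ([x, y, z] in m, in the coordinates of the camera as it stood for that picture, good to about 4 mm: the middle of the surface that is visible of it).
The state is a dict: "time": time; "qpos": joint angles; "dq": joint speeds; "joint_efforts": joint torques, N m; "eef_pos": TCP position; "tcp_rot": TCP orientation; "contact_force": force on the tool from outside, world axes, zero at the start; "wrist_torque": the same for the moment, N m; "opening": opening from 0.0 (shut) to 1.0 (fully open); "finger_force": force on a finger pad.
Only numpy, scipy, OpenCV 4.12 (cv2) and the standard library are available. Lean on these libraries where they do the work, as an engineer would, in place of code of your own. Each camera call takes 0.05 s, during which the arm holds its last target. There are 200 camera calls.

## Working session

There is one attempt and no reset: what is moved stays moved. The work goes in short steps, Python scripts to look and compute and a tool call to move; the robot and the scene stay as the last step left them, time stands still between calls to the robot, and variables do not carry over. Pictures are saved under pics/ and viewed, at most 10 in all, crops included, and the job is handed in when it is done.

Besides the shell and the picture viewer there is one more tool, called after "Request:" by a JSON object that holds its "fn" and its "kwargs", one argument or row to a line. send_rows: Moves the arm, as the interface text tells. Its arguments: {"type":"object","properties":{"rows":{"type":"string"},"grip_force":{"type":"number"}},"required":["rows"]}

```bash
mkdir -p pics; cat > h.py <<'E'
import numpy as np, cv2
from plant import ctrl
from scipy.spatial.transform import Rotation as R
def w(pic,p):
    E=np.array(pic["extrinsics"]); return E[:3,:3].T@(np.array(p)-E[:3,3])
def proj(pic,P):
    E=np.array(pic["extrinsics"]); c=E[:3,:3]@np.array(P)+E[:3,3]
    return np.array([pic["fx"]*c[0]/c[2]+pic["cx"],pic["fy"]*c[1]/c[2]+pic["cy"]])
def ray(pic,u,v,z):
    E=np.array(pic["extrinsics"]); o=-E[:3,:3].T@E[:3,3]
    d=E[:3,:3].T@np.array([(u-pic["cx"])/pic["fx"],(v-pic["cy"])/pic["fy"],1])
    return o+d*(z-o[2])/d[2]
def save(pic,n): cv2.imwrite("pics/"+n,cv2.cvtColor(pic["color"],cv2.COLOR_RGB2BGR))
E
python3 - <<'E'
from h import *
np.set_printoptions(precision=4,suppress=True)
s=ctrl.get_state(); print(s["time"],s["eef_pos"],s["tcp_rot"],ctrl.nose_length)
for c in ["top","scene"]:
    p=ctrl.read_camera(c); save(p,c+"0.png")
    for t in ["stage","pin","turntable","dog_tip","handwheel","handle_top","paint_jar","rinse_pot","weight"]:
        for d in ctrl.look_for(p,t)[:4]:
            W=w(p,d["position"]); print(c,t,round(d["p"],2),W,proj(p,W).round())
E
```

```text
0.0 [0.1984 0.6445 0.2519] [ 0.1488  0.9889 -0.0011 -0.0003] 0.022
top stage 0.55 [0.5728 0.0527 0.0188] [316. 198.]
top pin 0.55 [0.4735 0.125  0.0757] [281. 239.]
top pin 0.43 [0.3285 0.1831 0.0733] [252. 308.]
top turntable 0.85 [0.5875 0.0795 0.0521] [304. 189.]
top dog_tip 0.84 [0.5827 0.0789 0.0464] [304. 192.]
top handwheel 0.67 [ 0.5992 -0.1392  0.0738] [404. 183.]
top handle_top 0.54 [ 0.5904 -0.1024  0.1124] [390. 183.]
top paint_jar 0.76 [0.5042 0.2878 0.0617] [208. 224.]
top rinse_pot 0.85 [ 0.7713 -0.2121  0.0515] [432. 112.]
top weight 0.96 [ 0.5586 -0.2571  0.0273] [452. 205.]
scene stage 0.78 [0.6496 0.0885 0.0224] [304. 273.]
scene pin 0.56 [0.3525 0.1245 0.058 ] [388. 174.]
scene pin 0.53 [0.4805 0.1288 0.065 ] [363. 211.]
scene pin 0.45 [0.3377 0.1873 0.0579] [416. 181.]
scene turntable 0.78 [0.6024 0.0903 0.0452] [317. 250.]
scene dog_tip 0.77 [0.605  0.0869 0.0505] [315. 249.]
scene dog_tip 0.61 [0.653  0.0843 0.0231] [301. 273.]
scene handwheel 0.86 [ 0.6041 -0.1299  0.0744] [230. 196.]
scene handle_top 0.6 [ 0.5922 -0.1002  0.1039] [242. 189.]
scene paint_jar 0.95 [0.5246 0.2907 0.0517] [426. 266.]
scene rinse_pot 0.68 [ 0.7663 -0.2018  0.0515] [153. 241.]
scene rinse_pot 0.67 [0.6525 0.0847 0.0215] [301. 273.]
scene weight 0.59 [ 0.5621 -0.2484  0.03  ] [206. 175.]
```

View pics/top0.png

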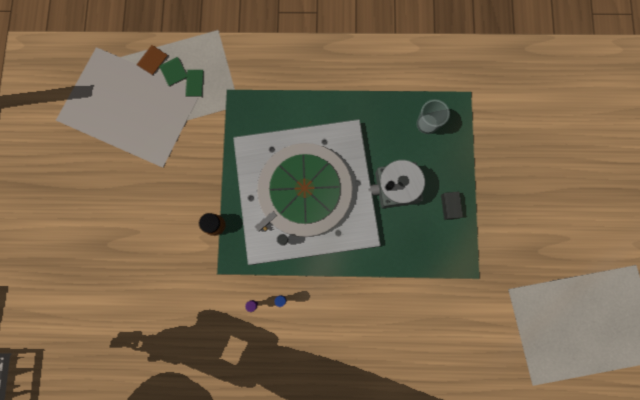

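View pics/scene0.png

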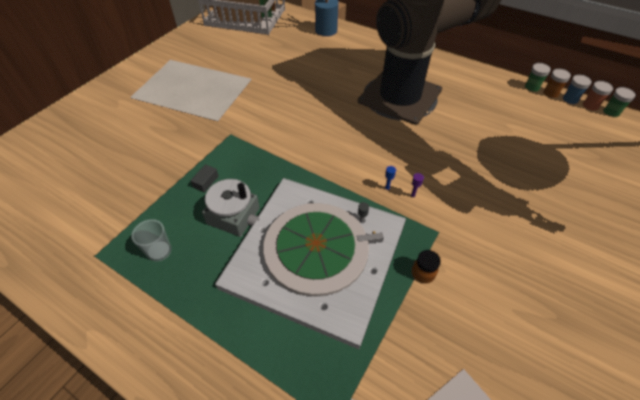

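Top view: candidates for the pin are the grey/dark one on the plate at (283,240), the blue one at (280,301) and the purple one at (251,306). Only the first is dark and standing in the plate's 150° hole. Empty holes show at (272,149), (324,142), (251,198) and (338,233). The dog is at (265,222) and the handle at (390,185).

```bash
python3 - <<'E'
from h import *
np.set_printoptions(precision=4,suppress=True)
p=ctrl.read_camera("top"); g=cv2.cvtColor(p["color"],cv2.COLOR_RGB2GRAY).astype(float)
ang={30:(324,142),90:(272,149),}  # relabelled below
obs={}
for a,(u,v) in {330:(324,142),30:(272,149),90:(251,198),210:(338,233),270:(358,183)}.items():
    sub=g[v-5:v+6,u-5:u+6]; wt=np.clip(np.percentile(sub,70)-20-sub,0,None)
    yy,xx=np.mgrid[v-5:v+6,u-5:u+6]; c=((xx*wt).sum()/wt.sum(),(yy*wt).sum()/wt.sum())
    obs[a]=ray(p,*c,0.025)[:2]; print(a,np.round(c,1),obs[a])
from scipy.optimize import least_squares
f=lambda q:np.concatenate([[q[0]+.125*np.cos(np.radians(a)+q[2])-o[0],q[1]+.125*np.sin(np.radians(a)+q[2])-o[1]] for a,o in obs.items()])
r=least_squares(f,[.59,.08,.1],loss="soft_l1",f_scale=.002); q=r.x; print(q,np.degrees(q[2]),f(q)*1000)
for n,a in [("old",150),("next",210)]:
    P=[q[0]+.125*np.cos(np.radians(a)+q[2]),q[1]+.125*np.sin(np.radians(a)+q[2]),.025]; print(n,P,proj(p,P))
c=p["color"][130:320,225:425]; c=cv2.resize(c,(800,760)); c=cv2.resize(p["color"][165:315,225:425],(800,600),interpolation=cv2.INTER_CUBIC)
cv2.imwrite("pics/crop.png",cv2.cvtColor(c,cv2.COLOR_RGB2BGR))
print(ray(p,283,240,.075),ray(p,390,185,.133))
s=ctrl.get_state();E=np.array(p["extrinsics"]);print(-E[:3,:3].T@E[:3,3],p["fx"])
pw=ctrl.read_camera("wrist");E=np.array(pw["extrinsics"]);Rt=R.from_quat(s["tcp_rot"]).as_matrix()
print("wrist cam in tool",Rt.T@(-E[:3,:3].T@E[:3,3]-s["eef_pos"]),Rt.T@E[:3,:3].T,pw["fx"]);print(Rt)
E
```

```text
330 [324.1 141.7] [0.706  0.0358]
30 [271.5 148.9] [0.687  0.1591]
90 [250.5 197.6] [0.5705 0.2038]
210 [337.4 232.1] [0.4939 0.0029]
270 [355.6 183.2] [ 0.6077 -0.0383]
[0.5897 0.0813 0.1529] 8.75882556503203 [ 0.1487  0.2291  0.1149  0.502   0.1275  1.0346 -1.6867  0.1516  1.0067
 -3.9536]
old [np.float64(0.4731513916246505), np.float64(0.12662198677802872), 0.025] [282.7227 240.4575]
next [np.float64(0.4921858449766601), np.float64(0.003079728479136637), 0.025] [337.3077 232.886 ]
[0.4712 0.1213 0.075 ] [ 0.5831 -0.0996  0.133 ]
[0.4189 0.0373 0.9636] 413.33035811140707
wrist cam in tool [ 0.0851  0.0002 -0.1207] [[ 0.0007 -0.9449 -0.3273]
 [ 1.      0.0005  0.0005]
 [-0.0003 -0.3273  0.9449]] 323.6734427319123
[[-0.9557  0.2944 -0.    ]
 [ 0.2944  0.9557 -0.    ]
 [ 0.     -0.     -1.    ]]
```

View pics/crop.png

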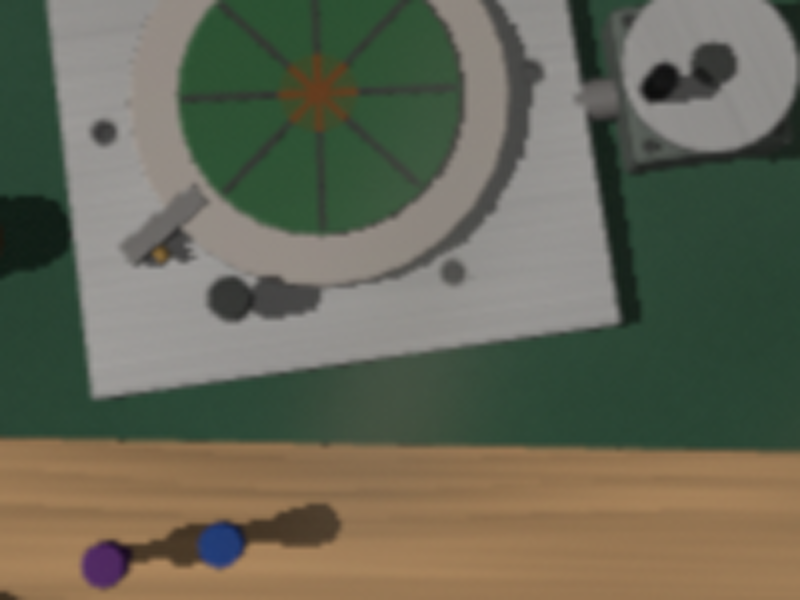

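The crop confirms it: the dark grey pin is at crop (230,298), the dog with its brass screw is just left of it, and the empty next hole is at (452,272). I'll move above the pin.

The manual's scale: shifts go in shares of 750 mm and turns go in shares of 60 degrees. Converting my numbers, -416 mm is -0.5547, -415 mm is -0.5533, 4 degrees is 0.0667.

Request:
{"fn": "send_rows", "kwargs": {
  "rows": "0 0 0.0667 -0.0693 -0.0693 0.008 0.1;0 0 0.0667 -0.1387 -0.1387 0.016 0.1;0 0 0.0667 -0.208 -0.208 0.024 0.1;0 0 0.0667 -0.2773 -0.2773 0.0333 0.1;0 0 0.0667 -0.3467 -0.3467 0.04 0.1;0 0 0.0667 -0.416 -0.416 0.0533 0.1;0 0 0.0667 -0.4853 -0.4853 0.06 0.1;0 0 0.0667 -0.5533 -0.5547 0.0693 0.1"
}}

```text
time: 2.1
eef_pos: [0.4321, 0.2029, 0.2099]
tcp_rot: [0.183, 0.983, 0.0, 0.001]
contact_force: [0.6, -0.0, -0.3]
opening: 0.553
finger_force: 0.0
```

Request:
{"fn": "send_rows", "kwargs": {
  "rows": "0 0 0 0 0 0 0.1;0 0 0 0 0 0 0.1"
}}

```text
time: 2.35
eef_pos: [0.4313, 0.2048, 0.2097]
tcp_rot: [0.184, 0.983, 0.0, -0.0]
contact_force: [0.1, -0.7, 0.4]
opening: 0.549
finger_force: 0.0
```

```bash
python3 - <<'E'
from h import *
np.set_printoptions(precision=4,suppress=True)
s=ctrl.get_state();Rt=R.from_quat(s["tcp_rot"]).as_matrix();print(s["time"],s["eef_pos"],s["opening"],s["contact_force"]);print(Rt)
p=ctrl.read_camera("wrist");save(p,"w1.png")
for t in ["pin","dog_tip","turntable"]:
  for d in ctrl.look_for(p,t)[:3]:
    W=w(p,d["position"]); print(t,round(d["p"],2),W,proj(p,W).round(1))
for n,P in dict(old=[.4732,.1266,.025],oldtop=[.4732,.1266,.075],next=[.4922,.0031,.025],ctr=[.5897,.0813,.052]).items(): print(n,proj(p,P))
E
```

```text
2.35 [0.4313 0.2048 0.2097] 0.5487385638374374 [ 0.0787 -0.7127  0.3854]
[[-0.9325  0.3612 -0.    ]
 [ 0.3612  0.9325  0.0005]
 [ 0.0002  0.0004 -1.    ]]
pin 0.89 [0.3346 0.1942 0.072 ] [260.6  89.2]
pin 0.84 [0.4642 0.1317 0.0606] [259.6 252.5]
pin 0.67 [0.3403 0.13   0.068 ] [190.8 127.3]
dog_tip 0.87 [0.5621 0.1329 0.0476] [301.4 323.3]
turntable 0.97 [0.5625 0.1314 0.0478] [300.2 324.1]
old [264.7857 245.193 ]
oldtop [255.7917 270.2211]
next [170.1803 295.9226]
ctr [267.01   359.5091]
```

View pics/w1.png

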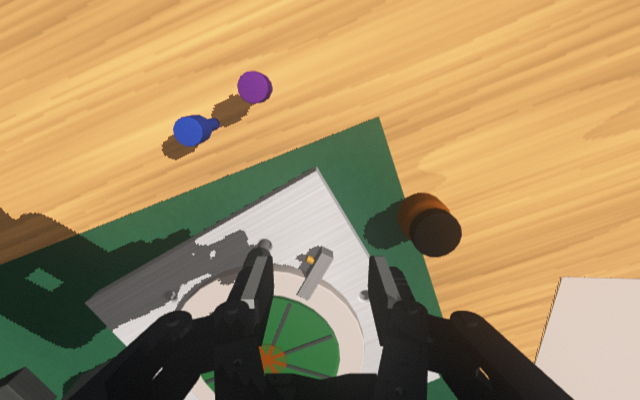

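The next hole's dot lies at (171,296), as predicted at (170,296). The pin is partly hidden behind the left finger near (262,247). Moving the rest of the way.

In the tool's units: -67 mm is -0.0893, -58 mm is -0.0773.

Request:
{"fn": "send_rows", "kwargs": {
  "rows": "0 0 0 -0.0467 -0.04 0 0.1;0 0 0 -0.0893 -0.0773 0.0067 0.1;0 0 0 -0.0893 -0.0773 0.0067 0.1;0 0 0 -0.0893 -0.0773 0.0067 0.1"
}}

```text
time: 3.05
eef_pos: [0.4725, 0.1275, 0.2045]
tcp_rot: [0.183, 0.983, 0.0, -0.0]
contact_force: [1.1, -0.2, 0.7]
opening: 0.553
finger_force: 0.0
```

```bash
python3 - <<'E'
from h import *
np.set_printoptions(precision=4,suppress=True)
s=ctrl.get_state();Rt=R.from_quat(s["tcp_rot"]).as_matrix();print(s["time"],s["eef_pos"],s["opening"],s["contact_force"]);print(Rt)
p=ctrl.read_camera("wrist");save(p,"w2.png")
for t in ["pin","dog_tip"]:
  for d in ctrl.look_for(p,t)[:3]:
    W=w(p,d["position"]); print(t,round(d["p"],2),W,proj(p,W).round(1))
for n,P in dict(old=[.4732,.1266,.025],oldtop=[.4732,.1266,.075],next=[.4922,.0031,.025],ctr=[.5897,.0813,.052],wheel=[.6027,-.1342,.092]).items(): print(n,proj(p,P))
E
```

```text
3.05 [0.4725 0.1275 0.2045] 0.5529339707506213 [ 1.1489 -0.1689  0.6755]
[[-0.9332  0.3593 -0.0005]
 [ 0.3593  0.9332  0.0004]
 [ 0.0006  0.0002 -1.    ]]
pin 0.96 [0.4703 0.1292 0.074 ] [321.1 197.9]
pin 0.86 [0.3426 0.1869 0.0591] [332.3   6.5]
pin 0.73 [0.3412 0.1233 0.0699] [248.1  37.4]
dog_tip 0.6 [0.5604 0.0871 0.0493] [313.9 285.4]
old [319.487  185.6091]
oldtop [319.3444 202.4845]
next [213.8294 243.8343]
ctr [319.0582 312.0193]
wheel [119.3636 414.2028]
```

View pics/w2.png

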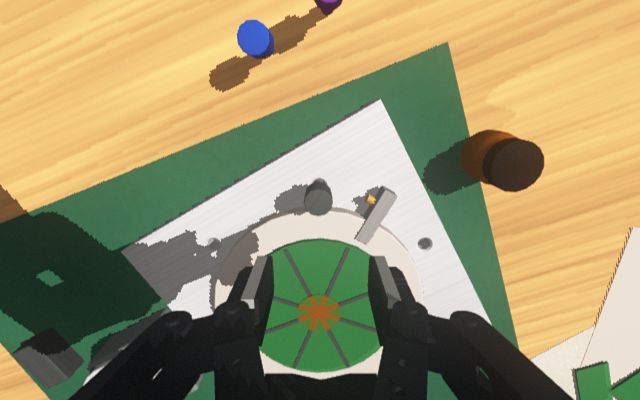

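The head top is at (319,200), against a prediction of (319,202). The dog's screw is at (372,200). Descending and gripping.

In the tool's units: 134 mm is 0.1787, 120 mm is 0.16.

Request:
{"fn": "send_rows", "kwargs": {
  "rows": "0 0 0 0 0 0.06 0.1;0 0 0 -0.0013 -0.0013 0.12 0.1;0 0 0 -0.0013 -0.0013 0.16 0.1;0 0 0 -0.0013 -0.0013 0.1787 0.1;0 0 0 -0.0013 -0.0013 0.1787 0.1;0 0 0 -0.0013 -0.0013 0.1787 0.1"
}}

```text
time: 3.95
eef_pos: [0.4746, 0.1255, 0.0721]
tcp_rot: [0.183, 0.983, 0.0, 0.001]
contact_force: [-1.3, -1.1, -0.1]
opening: 0.549
finger_force: 0.0
```

Request:
{"fn": "send_rows", "kwargs": {
  "rows": "0 0 0 0 0 0 -0.6;0 0 0 0 0 0 -0.6;0 0 0 0 0 0 -0.6;0 0 0 0 0 0 -0.8;0 0 0 0 0 0 -0.8;0 0 0 0 0 0 -0.8",
  "grip_force": 50
}}

```text
time: 4.7
eef_pos: [0.4746, 0.1251, 0.0721]
tcp_rot: [0.183, 0.983, 0.0, 0.001]
contact_force: [-1.2, -0.0, 5.7]
opening: 0.26
finger_force: 48.8
```

In the tool's units: -40 mm is -0.0533, -30 mm is -0.04.

Request:
{"fn": "send_rows", "kwargs": {
  "rows": "0 0 0 0 0 -0.0107 -0.8;0 0 0 0 0 -0.024 -0.8;0 0 0 0 0 -0.04 -0.8;0 0 0 0 0 -0.0533 -0.8;0 0 0 0 0 -0.0533 -0.8;0 0 0 0 0 -0.0533 -0.8"
}}

```text
time: 5.45
eef_pos: [0.4732, 0.1252, 0.1104]
tcp_rot: [0.183, 0.983, -0.0, -0.0]
contact_force: [0.5, -0.2, -0.6]
opening: 0.263
finger_force: 49.0
```

```bash
python3 - <<'E'
from h import *
np.set_printoptions(precision=4,suppress=True)
s=ctrl.get_state();Rt=R.from_quat(s["tcp_rot"]).as_matrix();print(s["time"],s["eef_pos"],s["opening"],s["contact_force"]);print(Rt)
p=ctrl.read_camera("wrist")
for d in ctrl.look_for(p,"pin")[:3]:
    W=w(p,d["position"]); print(round(d["p"],2),W,proj(p,W).round(1))
t=ctrl.read_camera("top");s2=ctrl.read_camera("scene")
a=cv2.resize(p["color"][120:320,210:430],(400,364));b=cv2.resize(s2["color"][150:310,250:426],(400,364))
cv2.imwrite("pics/lift.png",cv2.cvtColor(np.hstack([a,b]),cv2.COLOR_RGB2BGR))
for n,P in dict(pinfoot=[.4746,.1255,.045],head=[.4746,.1255,.115],next=[.4922,.0031,.025]).items(): print(n,proj(p,P),proj(s2,P))
E
```

```text
5.45 [0.4732 0.1252 0.1104] 0.26287206868127866 [ 0.4751 -0.2108 -0.6464]
[[-0.9328  0.3603 -0.0006]
 [ 0.3603  0.9328 -0.    ]
 [ 0.0005 -0.0002 -1.    ]]
0.83 [0.4687 0.1289 0.114 ] [324.2 290.4]
0.75 [0.3457 0.1268 0.0681] [219.4   8.5]
pinfoot [321.3123 235.857 ] [362.4422 213.9185]
head [321.732  305.3003] [365.4019 193.4951]
next [177.3327 298.0952] [310.4267 201.2389]
```

View pics/lift.png

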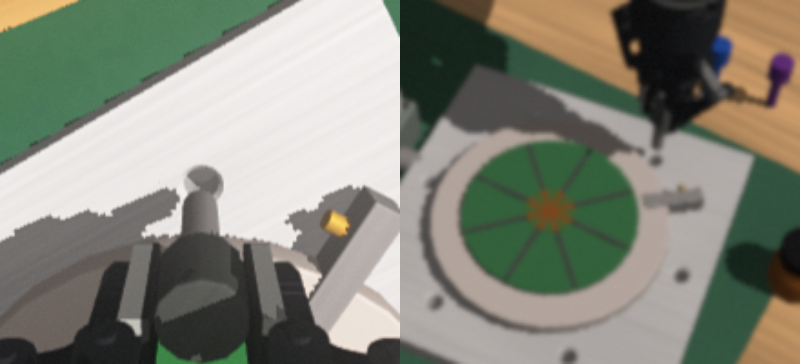

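The pin is held upright and the old hole is clear behind it. I'll carry it 60° round, raising it over the disc.

In the tool's units: -106 mm is -0.1413, -102 mm is -0.136, -60 degrees is -1.

Request:
{"fn": "send_rows", "kwargs": {
  "rows": "0 0 -0.0667 0 0 -0.0133 -0.8;0 0 -0.2 0 -0.0067 -0.0333 -0.8;0 0 -0.35 -0.0107 -0.0333 -0.04 -0.8;0 0 -0.5 -0.0293 -0.06 -0.04 -0.8;0 0 -0.65 -0.048 -0.088 -0.04 -0.8;0 0 -0.8 -0.0667 -0.116 -0.04 -0.8;0 0 -0.9333 -0.08 -0.136 -0.04 -0.8;0 0 -1 -0.084 -0.1413 -0.04 -0.8"
}}

```text
time: 6.65
eef_pos: [0.4941, 0.0026, 0.1403]
tcp_rot: [-0.333, 0.943, 0.0, -0.0]
contact_force: [0.1, 0.1, -0.8]
opening: 0.259
finger_force: 49.2
```

Request:
{"fn": "send_rows", "kwargs": {
  "rows": "0 0 0 0 0 0 -0.8;0 0 0 0 0 0 -0.8"
}}

```text
time: 6.9
eef_pos: [0.4938, 0.0038, 0.1403]
tcp_rot: [-0.332, 0.943, 0.0, -0.0]
contact_force: [-0.0, 0.8, -0.4]
opening: 0.265
finger_force: 49.2
```

```bash
python3 - <<'E'
from h import *
np.set_printoptions(precision=4,suppress=True)
s=ctrl.get_state();Rt=R.from_quat(s["tcp_rot"]).as_matrix();print(s["time"],s["eef_pos"],s["opening"],s["contact_force"]);print(Rt, Rt.T@(np.array([.4935,.0033,.07])-s["eef_pos"])*1000)
p=ctrl.read_camera("wrist");save(p,"w3.png")
for n,P in dict(next=[.4922,.0031,.025],).items(): print(n,proj(p,P))
for z in (.14,.07): print(proj(p,np.r_[s["eef_pos"][:2],z]+np.r_[Rt[:2,0]*.0018,0]))
E
```

```text
6.9 [0.4938 0.0038 0.1403] 0.264995689370666 [-0.0354  0.8297 -0.426 ]
[[-0.779  -0.627  -0.0006]
 [-0.627   0.779   0.0002]
 [ 0.0003  0.0006 -1.    ]] [ 0.5732 -0.2603 70.2915]
next [319.9975 204.4035]
[318.8475 291.4598]
[319.2741 227.5565]
```

View pics/w3.png

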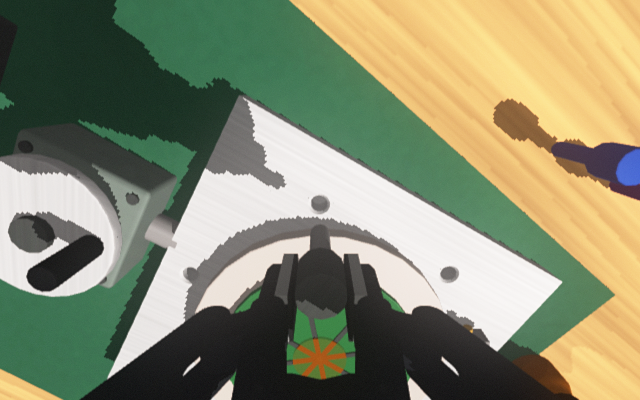

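The hole is at (320,204), predicted (320,204). The pin's shank is right in line with it. Lowering now.

Request:
{"fn": "send_rows", "kwargs": {
  "rows": "0 0 0 0 0 0.02 -0.8;0 0 0 0 0 0.04 -0.8;0 0 0 0 0 0.056 -0.8;0 0 0 0 0 0.0627 -0.8;0 0 0 0 0 0.068 -0.8;0 0 0 0 0 0.072 -0.8;0 0 0 0 0 0.0747 -0.8;0 0 0 0 0 0.0747 -0.8"
}}

```text
time: 7.95
eef_pos: [0.4941, 0.0033, 0.0846]
tcp_rot: [-0.333, 0.943, -0.0, 0.0]
contact_force: [-0.7, -2.5, -0.3]
opening: 0.261
finger_force: 49.2
```

Entering freely. Pushing home; expected end is about z = 0.072.

Request:
{"fn": "send_rows", "kwargs": {
  "rows": "0 0 0 0 0 0.0053 -0.8;0 0 0 0 0 0.0107 -0.8;0 0 0 0 0 0.0147 -0.8;0 0 0 0 0 0.0173 -0.8;0 0 0 0 0 0.0173 -0.8;0 0 0 0 0 0.0173 -0.8"
}}

```text
time: 8.7
eef_pos: [0.4943, 0.0033, 0.0721]
tcp_rot: [-0.333, 0.943, -0.0, -0.0]
contact_force: [-3.0, -3.9, 5.7]
opening: 0.26
finger_force: 50.0
```

In the tool's units: 2 mm is 0.0027, 1 mm is 0.0013.

Request:
{"fn": "send_rows", "kwargs": {
  "rows": "0 0 0 0 0 0.0013 -0.8;0 0 0 0 0 0.0027 -0.8;0 0 0 0 0 0.0027 -0.8"
}}

```text
time: 9.07
eef_pos: [0.4947, 0.0034, 0.0719]
tcp_rot: [-0.333, 0.943, 0.0, -0.0]
contact_force: [-6.2, -2.7, 17.0]
opening: 0.263
finger_force: 50.9
```

Bottomed out at 17 N. Release and lift.

In the tool's units: -130 mm is -0.1733, -100 mm is -0.1333.

Request:
{"fn": "send_rows", "kwargs": {
  "rows": "0 0 0 0 0 -0.0013 -0.3;0 0 0 0 0 -0.0013 0.1;0 0 0 0 0 -0.0013 0.1;0 0 0 0 0 -0.0013 0.1;0 0 0 0 0 -0.04 0.1;0 0 0 0 0 -0.08 0.1;0 0 0 0 0 -0.1333 0.1;0 0 0 0 0 -0.1733 0.1"
}}

```text
time: 10.07
eef_pos: [0.4944, 0.0037, 0.2012]
tcp_rot: [-0.333, 0.943, -0.0, 0.001]
contact_force: [1.0, -0.3, 0.3]
opening: 0.547
finger_force: 0.0
```

```bash
python3 - <<'E'
from h import *
np.set_printoptions(precision=4,suppress=True)
s=ctrl.get_state();Rt=R.from_quat(s["tcp_rot"]).as_matrix();print(s["time"],s["eef_pos"],s["opening"],s["contact_force"]);print(Rt)
p=ctrl.read_camera("wrist");save(p,"w4.png");t=ctrl.read_camera("top")
for pic in (p,t):
  for n in ["pin","handle_top","handwheel"]:
    for d in ctrl.look_for(pic,n)[:2]:
      W=w(pic,d["position"]); print(n,round(d["p"],2),W,proj(pic,W).round(1))
for n,P in dict(pintop=[.4922,.0031,.075],wheel=[.6027,-.1342,.092],handle=[.5831,-.0996,.133]).items(): print(n,proj(p,P),proj(t,P))
E
```

```text
10.075 [0.4944 0.0037 0.2012] 0.5469311246047897 [ 1.0123 -0.2585  0.3314]
[[-0.7785 -0.6277  0.0015]
 [-0.6277  0.7785  0.    ]
 [-0.0012 -0.0009 -1.    ]]
pin 0.88 [0.3331 0.1829 0.0609] [608.6 181.8]
pin 0.69 [0.491  0.0018 0.0715] [320.6 196. ]
handle_top 0.96 [ 0.585  -0.0991  0.108 ] [128.5 224.6]
handwheel 0.95 [ 0.592  -0.1378  0.0723] [105.8 185.4]
pin 0.68 [0.3448 0.1261 0.0716] [279.2 300.2]
pin 0.43 [0.3311 0.185  0.0658] [251.6 306.1]
handwheel 0.72 [ 0.6079 -0.1419  0.0732] [404.8 179.4]
pintop [320.8754 199.352 ] [338.1627 231.0753]
wheel [ 87.311  206.1416] [402.9688 179.8843]
handle [107.3113 237.2638] [390.003  184.9818]
```

View pics/w4.png

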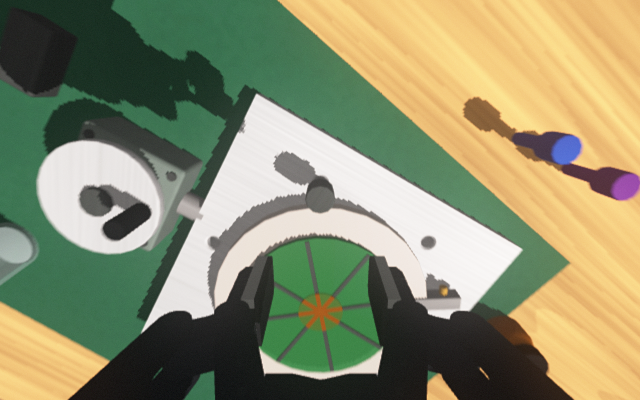

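The pin stands home in the next hole with its head at (320,192). The wheel's upper face is centred near (99,196), the hub at (96,201), and the handle runs from (146,212) at its base to (113,230) at its top.

```bash
python3 - <<'E'
from h import *
np.set_printoptions(precision=4,suppress=True)
p=ctrl.read_camera("wrist");t=ctrl.read_camera("top")
def wheelfit(pic,box,thr):
    x0,y0,x1,y1=box; g=cv2.cvtColor(pic["color"],cv2.COLOR_RGB2GRAY)[y0:y1,x0:x1]
    m=(g>thr).astype(np.uint8); n,l,st,c=cv2.connectedComponentsWithStats(m); k=1+np.argmax(st[1:,4])
    h=cv2.convexHull(max(cv2.findContours((l==k).astype(np.uint8),0,2)[0],key=cv2.contourArea)); e=cv2.fitEllipse(h)
    print(e,st[k]); return e[0][0]+x0,e[0][1]+y0
u=wheelfit(p,(30,130,172,262),140); print("wrist wheel",u,ray(p,*u,.092))
u=wheelfit(t,(376,155,432,208),110); print("top wheel",u,ray(t,*u,.092))
print("hub",ray(p,96,201,.098),"handle wrist",ray(p,113,230,.133),"base",ray(p,144,213,.093))
for z in (.093,.133): print(proj(t,ray(p,113,230,.133)*[1,1,0]+[0,0,z]),proj(p,ray(p,113,230,.133)*[1,1,0]+[0,0,z]))
a=cv2.resize(p["color"][130:265,30:215],(400,292),interpolation=2);b=cv2.resize(t["color"][150:215,370:459],(400,292),interpolation=2)
cv2.imwrite("pics/wh.png",cv2.cvtColor(np.hstack([a,b]),cv2.COLOR_RGB2BGR))
E
```

```text
((73.80349731445312, 68.41532897949219), (113.18424224853516, 146.579345703125), 106.13410186767578) [   3   13  139  114 9529]
wrist wheel (103.80349731445312, 198.4153289794922) [ 0.5845 -0.1257  0.092 ]
((26.163110733032227, 25.83050537109375), (41.88194274902344, 44.42689895629883), 118.36641693115234) [   4    5   45   43 1146]
top wheel (402.1631107330322, 180.83050537109375) [ 0.6006 -0.1324  0.092 ]
hub [ 0.5857 -0.1271  0.098 ] handle wrist [ 0.5714 -0.0979  0.133 ] base [ 0.5756 -0.0969  0.093 ]
[386.1828 193.9648] [145.6162 208.1308]
[389.2086 190.6127] [113. 230.]
```

View pics/wh.png

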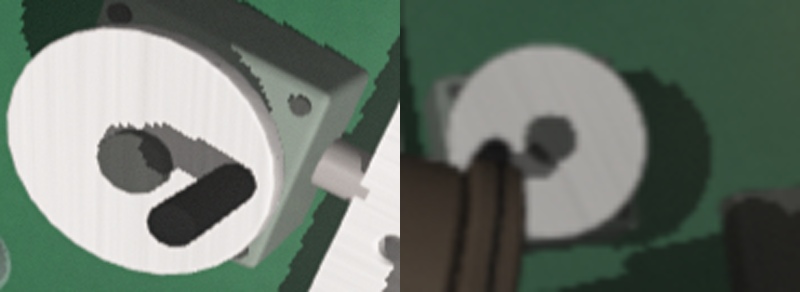

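```bash
python3 - <<'E'
from h import *
np.set_printoptions(precision=4,suppress=True)
p=ctrl.read_camera("wrist"); s=ctrl.get_state(); E=np.array(p["extrinsics"]);Rt=R.from_quat(s["tcp_rot"]).as_matrix()
print(s["eef_pos"],-E[:3,:3].T@E[:3,3],Rt.T@(-E[:3,:3].T@E[:3,3]-s["eef_pos"]),Rt.T@E[:3,:3].T)
q=[.5897,.0813,.1529]
for a in (150,210,270): print(a,proj(p,[q[0]+.125*np.cos(np.radians(a)+q[2]),q[1]+.125*np.sin(np.radians(a)+q[2]),.025]))
S=R.from_euler("z",q[2]).as_matrix()
for c in [(-150,-150),(-150,150)]: print("corner",c,proj(p,np.r_[q[:2],0]+S@np.array([c[0]/1e3,c[1]/1e3,.025])))
for c in [(25,-260),(-65,-260),(25,-170),(-65,-170)]: print("gear",c,proj(p,np.r_[q[:2],0]+S@np.array([c[0]/1e3,c[1]/1e3,.050])))
for C in [(.6027,-.1342),(.5855,-.126)]:
  pts=np.array([proj(p,[C[0]+.048*np.cos(t),C[1]+.048*np.sin(t),.092]) for t in np.linspace(0,6.28,60)]); print(C,pts.min(0),pts.max(0),cv2.fitEllipse(pts.astype(np.float32)))
E
```

```text
[0.4936 0.0037 0.1985] [ 0.4274 -0.049   0.319 ] [ 0.0847  0.0007 -0.1204] [[ 0.0006 -0.9449 -0.3272]
 [ 1.      0.0003  0.0009]
 [-0.0007 -0.3272  0.9449]]
150 [426.9915 244.7544]
210 [319.5203 184.6851]
270 [211.6251 244.4566]
corner (-150, -150) [255.9365  95.1538]
corner (-150, 150) [521.3131 251.6474]
gear (25, -260) [ 50.5949 210.029 ]
gear (-65, -260) [ 80.54   119.3696]
gear (25, -170) [147.64   255.5742]
gear (-65, -170) [184.8635 173.9903]
(0.6027, -0.1342) [ 15.5859 144.3226] [148.4312 265.7841] ((82.0455093383789, 205.07159423828125), (110.45210266113281, 142.2531280517578), 124.3940658569336)
(0.5855, -0.126) [ 35.8955 132.3067] [169.6586 256.5121] ((102.79096221923828, 194.4281005859375), (113.6888198852539, 142.87655639648438), 125.40425872802734)
```

```bash
python3 - <<'E'
from h import *
from scipy.optimize import least_squares
np.set_printoptions(precision=4,suppress=True)
p=ctrl.read_camera("wrist");t=ctrl.read_camera("top")
th=np.linspace(0,6.28,120)
def bb(pic,X):
    P=np.array([proj(pic,[X[0]+.048*np.cos(a),X[1]+.048*np.sin(a),X[2]]) for a in th]); return np.r_[P.min(0),P.max(0)]
ow=np.array([34,141,157,255.]) # wrist bbox
r=least_squares(lambda X:bb(p,X)-ow,[.6,-.13,.08]); print("bbox wrist",r.x,r.fun)
ot=np.array([370+447/4.494,150+44/4.494,370+647/4.494,150+239/4.494])
r=least_squares(lambda X:bb(t,X)-ot,[.6,-.13,.08]); print("bbox top",r.x,r.fun,ot)
r=least_squares(lambda X:np.r_[bb(p,X)-ow,bb(t,X)-ot],[.6,-.13,.08]); print("both",r.x,r.fun)
for z in(.072,.092): print(z,ray(t,(ot[0]+ot[2])/2,(ot[1]+ot[3])/2,z))
r=least_squares(lambda X:np.r_[proj(p,X)-[110,232],proj(t,X)-[390,185.3]],[.6,-.1,.12]);print("handle top",r.x,r.fun)
r=least_squares(lambda X:np.r_[proj(p,X)-[97,202.5],proj(t,X)-[370+552/4.494,150+138/4.494]],[.6,-.1,.12]);print("hub",r.x,r.fun)
for z in (.05,.1): print(z,proj(t,[.6027,-.1342,z]))
E
```

```text
bbox wrist [ 0.605  -0.136   0.0733] [-0.0812  0.084   0.0833 -0.0948]
bbox top [ 0.6053 -0.3294  0.0764] [-0.0319  0.0331  0.0318 -0.0325] [469.466  159.7908 513.9697 203.182 ]
both [ 0.6534 -0.1931 -0.0075] [ -6.8908  -9.9221 -34.4696 -34.0574 -70.326  -11.2457 -74.6085 -15.5635]
0.072 [ 0.6058 -0.3312  0.072 ]
0.092 [ 0.6016 -0.3229  0.092 ]
handle top [ 0.5847 -0.1022  0.121 ] [0.0699 0.0706 0.3216 0.0529]
hub [ 0.7348 -0.2525 -0.1451] [-16.6932 -30.9875 -64.237  -29.6991]
0.05 [399.3356 183.7071]
0.1 [403.6998 179.1152]
```

```bash
python3 - <<'E'
from h import *
from scipy.optimize import least_squares
np.set_printoptions(precision=4,suppress=True)
p=ctrl.read_camera("wrist");t=ctrl.read_camera("top");s=ctrl.read_camera("scene"); k=4.494
ot=np.array([370+47/k,150+44/k,370+247/k,150+239/k]); ct=(ot[:2]+ot[2:])/2
for z in(.072,.092): print(z,ct,ray(t,*ct,z))
f=lambda a,b:least_squares(lambda X:np.r_[proj(p,X)-a,proj(t,X)-b],[.6,-.1,.1])
r=f([97,202.5],[370+152/k,150+138/k]);print("hub",r.x,r.fun)
r=f([110,232],[390,185.3]);print("handle top",r.x,r.fun)
r=f([139,216],[370+95/k,150+155/k]);print("handle",r.x,r.fun)
for n in ["handle_top","handwheel","pin"]:
  for d in ctrl.look_for(s,n)[:2]: print(n,w(s,d["position"]),d["p"])
a=cv2.resize(s["color"][160:240,185:295],(770,560),interpolation=2)
for C,col in [((.605,-.136,.074),(255,0,0)),((.6027,-.1342,.092),(0,0,255))]:
  P=np.array([(proj(s,[C[0]+.048*np.cos(q),C[1]+.048*np.sin(q),C[2]])-[185,160])*7 for q in np.linspace(0,6.28,90)]).astype(np.int32); cv2.polylines(a,[P],True,col,1)
cv2.imwrite("pics/sc.png",cv2.cvtColor(a,cv2.COLOR_RGB2BGR))
E
```

```text
0.072 [402.7103 181.4864] [ 0.6033 -0.1375  0.072 ]
0.092 [402.7103 181.4864] [ 0.5992 -0.1336  0.092 ]
hub [ 0.6059 -0.1358  0.0737] [-0.3835 -0.5094 -1.7743 -0.5315]
handle top [ 0.5844 -0.1021  0.1225] [0.078  0.0789 0.3601 0.0593]
handle [ 0.5975 -0.1052  0.0702] [-0.875  -0.8213 -3.3423 -0.4287]
handle_top [ 0.5926 -0.1004  0.1038] 0.68
handwheel [ 0.6059 -0.1309  0.0729] 0.7
pin [0.3486 0.1232 0.0577] 0.74
pin [0.3346 0.186  0.057 ] 0.56
```

View pics/sc.png

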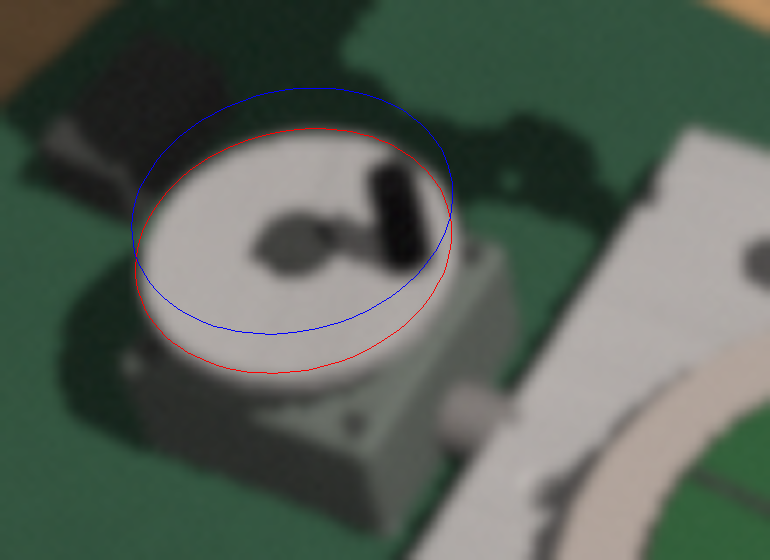

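The networks, the ellipse size in all three cameras and the triangulation agree: the wheel's upper face is at about 74 mm (red fits, blue at 92 mm does not), and the handle top is at about 115 mm. I'll act on the measured heights, with handle ≈ (0.586, -0.103) and axis ≈ (0.604, -0.136).

In the tool's units: -141 mm is -0.188, -125 mm is -0.1667.

Request:
{"fn": "send_rows", "kwargs": {
  "rows": "0 0 0 -0.0027 -0.0533 0 0.1;0 0 0 -0.0053 -0.1133 0 0.1;0 0 0 -0.0067 -0.1667 0 0.1;0 0 0 -0.0067 -0.188 0 0.1;0 0 0 -0.0067 -0.188 0 0.1;0 0 0 -0.0067 -0.188 0 0.1"
}}

```text
time: 11.78
eef_pos: [0.5857, -0.102, 0.1993]
tcp_rot: [-0.333, 0.943, 0.001, -0.0]
contact_force: [-0.0, 0.3, -0.2]
opening: 0.547
finger_force: 0.0
```

```bash
python3 - <<'E'
from h import *
np.set_printoptions(precision=4,suppress=True)
s=ctrl.get_state();Rt=R.from_quat(s["tcp_rot"]).as_matrix();print(s["time"],s["eef_pos"],s["opening"],s["contact_force"])
p=ctrl.read_camera("wrist")
for n in ["handle_top","handwheel"]:
  for d in ctrl.look_for(p,n)[:2]:
    W=w(p,d["position"]); print(n,round(d["p"],2),W,proj(p,W).round(1))
a=p["color"][100:360,200:440].copy(); a=cv2.resize(a,(554,600),interpolation=2)
for n,P in dict(top=[.586,-.1026,.115],axis=[.6045,-.1355,.080],top133=[.586,-.1026,.133]).items():
  u=proj(p,P); print(n,u); cv2.circle(a,tuple(int(v) for v in (u-[200,100])*2.308),4,(255,0,0) if n!="top133" else (0,0,255),1)
cv2.imwrite("pics/w5.png",cv2.cvtColor(a,cv2.COLOR_RGB2BGR))
E
```

```text
11.775 [ 0.5857 -0.102   0.1993] 0.5472377456016043 [-0.022   0.2834 -0.1788]
handle_top 0.97 [ 0.5855 -0.105   0.1178] [316.  220.7]
handwheel 0.85 [ 0.6002 -0.1374  0.0748] [273.  189.6]
handwheel 0.61 [0.5543 0.0541 0.0466] [466.7 265.7]
top [318.2989 221.6726]
axis [270.7574 197.0799]
top133 [318.1605 232.5559]
```

View pics/w5.png

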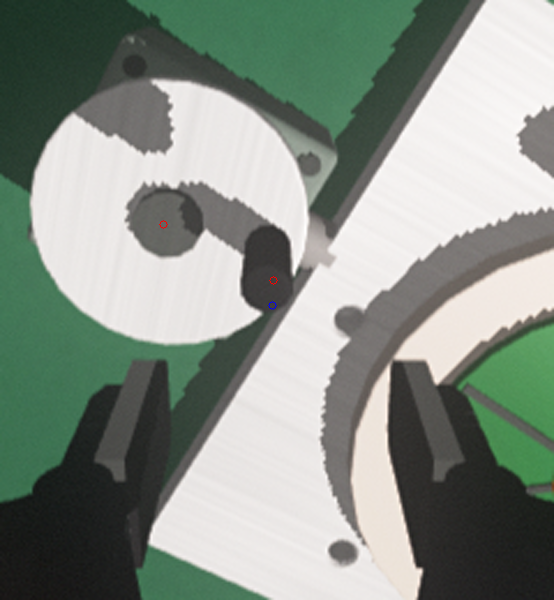

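The handle top is at crop (267,283) and the hub at (165,220), both on the marks to within 2 mm. Descending with a small -2 mm y correction.

In the tool's units: 92 mm is 0.1227, 80 mm is 0.1067.

Request:
{"fn": "send_rows", "kwargs": {
  "rows": "0 0 0 0 -0.0027 0.0333 0.1;0 0 0 0 -0.0027 0.0733 0.1;0 0 0 0 -0.0027 0.1067 0.1;0 0 0 0 -0.0027 0.1227 0.1;0 0 0 0 -0.0027 0.1227 0.1;0 0 0 0 -0.0027 0.1227 0.1",
  "grip_force": 25
}}

```text
time: 12.68
eef_pos: [0.5885, -0.1047, 0.109]
tcp_rot: [-0.333, 0.943, -0.001, 0.001]
contact_force: [-0.2, -0.5, -0.2]
opening: 0.552
finger_force: 0.0
```

Request:
{"fn": "send_rows", "kwargs": {
  "rows": "0 0 0 0 0 0 -0.4;0 0 0 0 0 0 -0.7;0 0 0 0 0 0 -0.85;0 0 0 0 0 0 -0.85;0 0 0 0 0 0 -0.85;0 0 0 0 0 0 -0.85;0 0 0 0 0 0 -0.85",
  "grip_force": 25
}}

```text
time: 13.55
eef_pos: [0.5882, -0.1047, 0.1086]
tcp_rot: [-0.333, 0.943, -0.0, 0.0]
contact_force: [-1.6, 0.5, 6.5]
opening: 0.181
finger_force: 24.9
```

```bash
cat > st.py <<'E'
from h import *
np.set_printoptions(precision=4,suppress=True)
s=ctrl.get_state();Rt=R.from_quat(s["tcp_rot"]).as_matrix();print(s["time"],s["eef_pos"],s["opening"],s["finger_force"],s["contact_force"]);print(Rt)
E
python3 st.py
```

```text
13.55 [ 0.5882 -0.1047  0.1086] 0.18102324746132864 24.856048822402954 [-1.5856  0.4813  6.4874]
[[-0.7784 -0.6277  0.0011]
 [-0.6277  0.7784 -0.0003]
 [-0.0007 -0.0009 -1.    ]]
```

```bash
cat > circ.py <<'E'
import sys,numpy as np
phi,step,n=map(float,sys.argv[1:4]); r=35.
a=np.radians(phi+step*np.arange(1,int(n)+1));b=np.radians(phi)
for o in [(218.9,128.9)]:
    X=[r*(np.cos(a-np.radians(q))-np.cos(b-np.radians(q))) for q in o]
    print(" ; ".join(f"{x:.1f} {y:.1f}" for x,y in zip(*X)))
E
python3 circ.py 119 22.5 8; python3 circ.py 209 22.5 8;python3 circ.py 299 22.5 8
```

```text
13.7 -0.3 ; 26.1 -5.8 ; 35.6 -15.7 ; 40.5 -28.5 ; 40.2 -42.1 ; 34.7 -54.6 ; 24.8 -64.0 ; 12.0 -69.0
-0.3 -13.7 ; -5.8 -26.1 ; -15.7 -35.6 ; -28.5 -40.5 ; -42.1 -40.2 ; -54.6 -34.7 ; -64.0 -24.8 ; -69.0 -12.0
-13.7 0.3 ; -26.1 5.8 ; -35.6 15.7 ; -40.5 28.5 ; -40.2 42.1 ; -34.7 54.6 ; -24.8 64.0 ; -12.0 69.0
```

In the tool's units: 40.5 mm is 0.054, 35.6 mm is 0.0475.

Request:
{"fn": "send_rows", "kwargs": {
  "rows": "0 0 0 0.0183 -0.0004 0 -0.85;0 0 0 0.0348 -0.0077 0 -0.85;0 0 0 0.0475 -0.0209 0 -0.85;0 0 0 0.054 -0.038 0 -0.85;0 0 0 0.054 -0.038 0 -0.85"
}}

```text
time: 14.18
eef_pos: [0.5734, -0.1547, 0.1086]
tcp_rot: [-0.333, 0.943, -0.001, -0.002]
contact_force: [-5.8, -4.2, 7.3]
opening: 0.175
finger_force: 25.1
```

In the tool's units: -40.5 mm is -0.054, -5.8 mm is -0.0077.

Request:
{"fn": "send_rows", "kwargs": {
  "rows": "0 0 0 -0.0004 -0.0183 0 -0.85;0 0 0 -0.0077 -0.0348 0 -0.85;0 0 0 -0.0209 -0.0475 0 -0.85;0 0 0 -0.038 -0.054 0 -0.85;0 0 0 -0.038 -0.054 0 -0.85"
}}

```text
time: 14.8
eef_pos: [0.6228, -0.1653, 0.1086]
tcp_rot: [-0.333, 0.943, 0.0, 0.001]
contact_force: [0.1, 2.8, 5.2]
opening: 0.179
finger_force: 25.0
```

```bash
python3 st.py
```

```text
14.8 [ 0.6228 -0.1653  0.1086] 0.1788756616953822 25.03160923719406 [0.1358 2.8472 5.2082]
[[-0.7785 -0.6277  0.0018]
 [-0.6277  0.7785  0.001 ]
 [-0.002  -0.0004 -1.    ]]
```

The measured circle fits: centre (0.6055, -0.1350), diameter 70 mm. Winding on.

Request:
{"fn": "send_rows", "kwargs": {
  "rows": "0 0 0 -0.0183 0.0004 0 -0.85;0 0 0 -0.0348 0.0077 0 -0.85;0 0 0 -0.0475 0.0209 0 -0.85;0 0 0 -0.054 0.038 0 -0.85;0 0 0 -0.0536 0.0561 0 -0.85;0 0 0 -0.0463 0.0728 0 -0.85;0 0 0 -0.0331 0.0853 0 -0.85;0 0 0 -0.016 0.092 0 -0.85"
}}

```text
time: 15.8
eef_pos: [0.5882, -0.1045, 0.1086]
tcp_rot: [-0.333, 0.943, -0.001, 0.002]
contact_force: [2.8, -2.3, 3.5]
opening: 0.176
finger_force: 25.0
```

In the tool's units: -69 mm is -0.092, -64 mm is -0.0853.

Request:
{"fn": "send_rows", "kwargs": {
  "rows": "0 0 0 0.0183 -0.0004 0 -0.85;0 0 0 0.0348 -0.0077 0 -0.85;0 0 0 0.0475 -0.0209 0 -0.85;0 0 0 0.054 -0.038 0 -0.85;0 0 0 0.0536 -0.0561 0 -0.85;0 0 0 0.0463 -0.0728 0 -0.85;0 0 0 0.0331 -0.0853 0 -0.85;0 0 0 0.016 -0.092 0 -0.85"
}}

```text
time: 16.8
eef_pos: [0.6215, -0.1663, 0.1085]
tcp_rot: [-0.332, 0.943, 0.001, -0.0]
contact_force: [-4.6, 2.0, 9.1]
opening: 0.178
finger_force: 25.5
```

In the tool's units: 69 mm is 0.092, 64 mm is 0.0853.

Request:
{"fn": "send_rows", "kwargs": {
  "rows": "0 0 0 -0.0183 0.0004 0 -0.85;0 0 0 -0.0348 0.0077 0 -0.85;0 0 0 -0.0475 0.0209 0 -0.85;0 0 0 -0.054 0.038 0 -0.85;0 0 0 -0.0536 0.0561 0 -0.85;0 0 0 -0.0463 0.0728 0 -0.85;0 0 0 -0.0331 0.0853 0 -0.85;0 0 0 -0.016 0.092 0 -0.85"
}}

```text
time: 17.8
eef_pos: [0.588, -0.1046, 0.1086]
tcp_rot: [-0.333, 0.943, -0.0, 0.002]
contact_force: [2.9, -3.3, 4.5]
opening: 0.177
finger_force: 25.1
```

```bash
python3 st.py; python3 - <<'E'
from h import *
np.set_printoptions(precision=4,suppress=True)
t=ctrl.read_camera("top"); s=ctrl.read_camera("scene")
def ann(p,box,sc):
    x0,y0,x1,y1=box; a=cv2.resize(p["color"][y0:y1,x0:x1],None,fx=sc,fy=sc,interpolation=2)
    return a
# dog search: sample ring r=.118..139 at z=.047 (dog top) and print brightness profile vs stage angle
c=np.array([.5897,.0813])
for p,n in ((t,"top"),(s,"scene")):
  im=p["color"].astype(int); out=[]
  for a in range(90,222,2):
    v=[]
    for r in (.120,.128,.136):
      u=proj(p,[c[0]+r*np.cos(np.radians(a)+.1529),c[1]+r*np.sin(np.radians(a)+.1529),.047]).round().astype(int); v.append(im[u[1],u[0]].sum()//3)
    out.append((a,int(np.mean(v))))
  print(n,out)
A=ann(t,(225,160,365,270),2.8);B=ann(s,(280,165,420,275),2.8)
cv2.imwrite("pics/dog.png",cv2.cvtColor(np.hstack([A,B]),cv2.COLOR_RGB2BGR))
E
```

```text
17.8 [ 0.588  -0.1046  0.1086] 0.1768938194178926 25.05624622106552 [ 2.9294 -3.3223  4.5461]
[[-0.7787 -0.6274  0.0033]
 [-0.6274  0.7787  0.0003]
 [-0.0027 -0.0019 -1.    ]]
top [(90, 136), (92, 133), (94, 134), (96, 168), (98, 175), (100, 176), (102, 175), (104, 176), (106, 177), (108, 178), (110, 178), (112, 178), (114, 178), (116, 179), (118, 179), (120, 179), (122, 180), (124, 180), (126, 178), (128, 179), (130, 179), (132, 180), (134, 180), (136, 179), (138, 178), (140, 178), (142, 177), (144, 176), (146, 176), (148, 171), (150, 120), (152, 117), (154, 138), (156, 171), (158, 174), (160, 174), (162, 174), (164, 174), (166, 174), (168, 149), (170, 124), (172, 124), (174, 99), (176, 87), (178, 89), (180, 87), (182, 119), (184, 161), (186, 170), (188, 170), (190, 170), (192, 170), (194, 169), (196, 168), (198, 166), (200, 166), (202, 166), (204, 167), (206, 154), (208, 97), (210, 89), (212, 82), (214, 75), (216, 78), (218, 108), (220, 124)]
scene [(90, 176), (92, 176), (94, 176), (96, 178), (98, 178), (100, 178), (102, 177), (104, 177), (106, 177), (108, 178), (110, 178), (112, 179), (114, 178), (116, 176), (118, 178), (120, 178), (122, 178), (124, 178), (126, 178), (128, 177), (130, 176), (132, 176), (134, 175), (136, 175), (138, 175), (140, 173), (142, 171), (144, 169), (146, 170), (148, 172), (150, 173), (152, 173), (154, 173), (156, 173), (158, 169), (160, 168), (162, 163), (164, 155), (166, 120), (168, 120), (170, 120), (172, 121), (174, 122), (176, 126), (178, 131), (180, 139), (182, 136), (184, 138), (186, 140), (188, 143), (190, 145), (192, 151), (194, 160), (196, 160), (198, 169), (200, 174), (202, 177), (204, 175), (206, 123), (208, 64), (210, 52), (212, 43), (214, 38), (216, 106), (218, 126), (220, 111)]
```

View pics/dog.png

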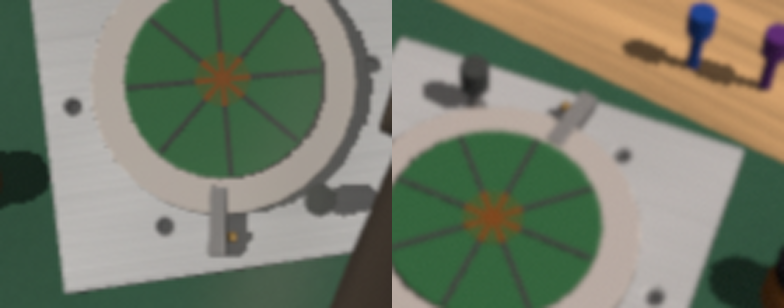

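The dog's bar is centred at about 170.5°, so its leading face is at about 174° after two turns. The expected contact is 435–485° further on. One more full turn, then slow steps.

In the tool's units: -69 mm is -0.092, -64 mm is -0.0853.

Request:
{"fn": "send_rows", "kwargs": {
  "rows": "0 0 0 0.0183 -0.0004 0 -0.85;0 0 0 0.0348 -0.0077 0 -0.85;0 0 0 0.0475 -0.0209 0 -0.85;0 0 0 0.054 -0.038 0 -0.85;0 0 0 0.0536 -0.0561 0 -0.85;0 0 0 0.0463 -0.0728 0 -0.85;0 0 0 0.0331 -0.0853 0 -0.85;0 0 0 0.016 -0.092 0 -0.85"
}}

```text
time: 18.9
eef_pos: [0.6214, -0.1664, 0.1086]
tcp_rot: [-0.332, 0.943, 0.001, -0.0]
contact_force: [-2.9, 2.2, 8.9]
opening: 0.175
finger_force: 25.6
```

In the tool's units: 69 mm is 0.092, 64 mm is 0.0853.

Request:
{"fn": "send_rows", "kwargs": {
  "rows": "0 0 0 -0.0183 0.0004 0 -0.85;0 0 0 -0.0348 0.0077 0 -0.85;0 0 0 -0.0475 0.0209 0 -0.85;0 0 0 -0.054 0.038 0 -0.85;0 0 0 -0.0536 0.0561 0 -0.85;0 0 0 -0.0463 0.0728 0 -0.85;0 0 0 -0.0331 0.0853 0 -0.85;0 0 0 -0.016 0.092 0 -0.85"
}}

```text
time: 19.9
eef_pos: [0.588, -0.1046, 0.1086]
tcp_rot: [-0.333, 0.943, -0.0, 0.002]
contact_force: [2.9, -2.7, 5.0]
opening: 0.178
finger_force: 25.1
```

```bash
cat > f.py <<'E'
from h import *
import sys
n=int(sys.argv[1]); F=[];P=[]
for i in range(n):
    p=ctrl.read_camera("top"); s=ctrl.get_state(); F.append(s["contact_force"]);P.append(s["eef_pos"])
F=np.array(F);P=np.array(P);m=F.mean(0);q=P.mean(0);C=np.array([.6055,-.1350])
d=q[:2]-C;phi=np.arctan2(d[1],d[0]);tg=np.array([-np.sin(phi),np.cos(phi)]);rd=d/np.linalg.norm(d)
np.set_printoptions(precision=4,suppress=True)
print(s["time"],"phi",np.degrees(phi).round(2)%360,"r",np.linalg.norm(d)*1000,"tang",(m[:2]@tg).round(2),"rad",(m[:2]@rd).round(2),"std",F.std(0),q)
a=-40-0
if len(sys.argv)>2:
  c=np.array([.5897,.0813]); im=p["color"].astype(int)
  print([(a,int(np.mean([im[tuple(proj(p,[c[0]+r*np.cos(np.radians(a)+.1529),c[1]+r*np.sin(np.radians(a)+.1529),.047]).round().astype(int)[::-1])].mean() for r in(.120,.128,.136)]))) for a in range(184,212)])
  cv2.imwrite("pics/"+sys.argv[2],cv2.cvtColor(cv2.resize(p["color"][190:270,260:360],(800,640),interpolation=2)[:600],cv2.COLOR_RGB2BGR))
E
python3 f.py 6 dog2.png; python3 circ.py 119 7.5 8;
```

```text
20.2 phi 121.51 r 35.07047885270427 tang 1.68 rad -0.8 std [0.5843 0.4652 0.6131] [ 0.5872 -0.1051  0.1086]
[(184, 172), (185, 171), (186, 171), (187, 171), (188, 171), (189, 171), (190, 170), (191, 159), (192, 145), (193, 126), (194, 122), (195, 123), (196, 123), (197, 122), (198, 110), (199, 89), (200, 90), (201, 95), (202, 92), (203, 93), (204, 108), (205, 100), (206, 117), (207, 113), (208, 97), (209, 101), (210, 90), (211, 83)]
4.6 0.5 ; 9.1 0.4 ; 13.7 -0.3 ; 18.0 -1.6 ; 22.2 -3.5 ; 26.1 -5.8 ; 29.7 -8.7 ; 32.9 -12.0
```

In the tool's units: 26.1 mm is 0.0348, 22.2 mm is 0.0296.

Request:
{"fn": "send_rows", "kwargs": {
  "rows": "0 0 0 0.0061 0.0007 0 -0.85;0 0 0 0.0121 0.0005 0 -0.85;0 0 0 0.0183 -0.0004 0 -0.85;0 0 0 0.024 -0.0021 0 -0.85;0 0 0 0.0296 -0.0047 0 -0.85;0 0 0 0.0348 -0.0077 0 -0.85"
}}

```text
time: 20.95
eef_pos: [0.5702, -0.1243, 0.1085]
tcp_rot: [-0.333, 0.943, 0.002, -0.0]
contact_force: [-3.3, 3.2, 10.3]
opening: 0.178
finger_force: 25.7
```

```bash
python3 f.py 4 dog3.png; python3 circ.py 164 2 8
```

```text
21.15 phi 163.97 r 36.89613392016527 tang -0.43 rad 3.81 std [0.4319 0.5455 0.3586] [ 0.57   -0.1248  0.1085]
[(184, 170), (185, 169), (186, 169), (187, 169), (188, 168), (189, 169), (190, 168), (191, 168), (192, 168), (193, 168), (194, 158), (195, 132), (196, 123), (197, 122), (198, 122), (199, 122), (200, 122), (201, 107), (202, 93), (203, 93), (204, 92), (205, 94), (206, 90), (207, 97), (208, 92), (209, 100), (210, 91), (211, 84)]
1.0 -0.7 ; 1.9 -1.5 ; 2.9 -2.3 ; 3.8 -3.1 ; 4.7 -3.9 ; 5.5 -4.8 ; 6.3 -5.7 ; 7.1 -6.7
```

View pics/dog3.png

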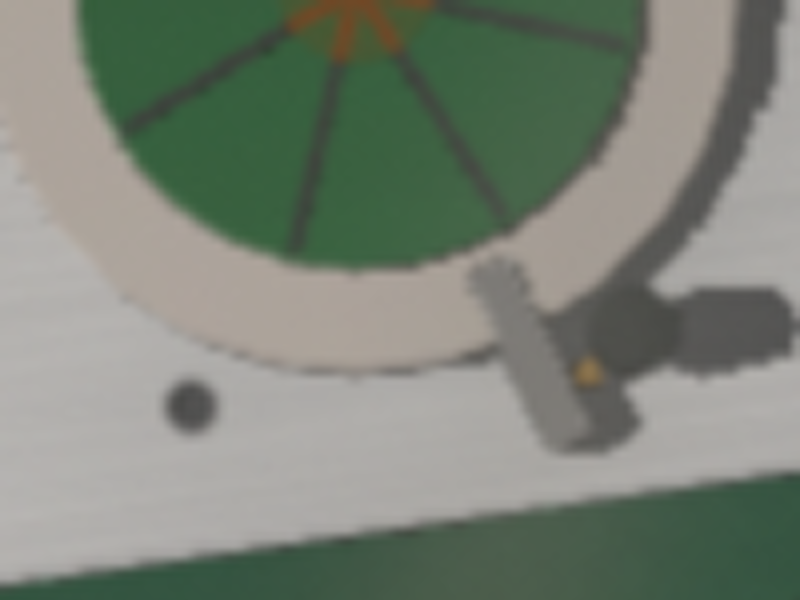

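That picture shows the brass nose at crop (588,372), a few mm short of the pin (head at (632,330)). I have now viewed more pictures than the ten allowed, so I'll work from numbers alone. Slow steps with force checks follow.

In the tool's units: 7.1 mm is 0.0095, 3.8 mm is 0.0051.

Request:
{"fn": "send_rows", "kwargs": {
  "rows": "0 0 0 0.0013 -0.0009 0 -0.85;0 0 0 0.0025 -0.002 0 -0.85;0 0 0 0.0039 -0.0031 0 -0.85;0 0 0 0.0051 -0.0041 0 -0.85;0 0 0 0.0063 -0.0052 0 -0.85;0 0 0 0.0073 -0.0064 0 -0.85;0 0 0 0.0084 -0.0076 0 -0.85;0 0 0 0.0095 -0.0089 0 -0.85"
}}

```text
time: 22.15
eef_pos: [0.5682, -0.1342, 0.1085]
tcp_rot: [-0.333, 0.943, 0.002, -0.001]
contact_force: [-6.5, 2.2, 11.6]
opening: 0.176
finger_force: 25.9
```

```bash
python3 f.py 4; python3 circ.py 180 2 8; python3 circ.py 196 1.5 8
```

```text
22.35 phi 179.01 r 37.34124750551929 tang -1.73 rad 5.54 std [0.2212 0.7725 0.265 ] [ 0.5682 -0.1344  0.1085]
0.8 -1.0 ; 1.5 -2.0 ; 2.1 -3.0 ; 2.8 -4.0 ; 3.4 -5.1 ; 4.0 -6.1 ; 4.5 -7.2 ; 5.0 -8.4
0.3 -0.8 ; 0.7 -1.7 ; 1.0 -2.6 ; 1.2 -3.4 ; 1.5 -4.3 ; 1.7 -5.2 ; 1.9 -6.1 ; 2.1 -7.0
```

In the tool's units: -7.8 mm is -0.0104, -5.6 mm is -0.0075.

Request:
{"fn": "send_rows", "kwargs": {
  "rows": "0 0 0 0.0012 -0.0012 0 -0.85;0 0 0 0.0023 -0.0024 0 -0.85;0 0 0 0.0032 -0.0036 0 -0.85;0 0 0 0.0043 -0.0049 0 -0.85;0 0 0 0.0052 -0.0063 0 -0.85;0 0 0 0.0061 -0.0075 0 -0.85;0 0 0 0.0069 -0.0089 0 -0.85;0 0 0 0.0077 -0.0104 0 -0.85"
}}

```text
time: 23.35
eef_pos: [0.5689, -0.1444, 0.1085]
tcp_rot: [-0.333, 0.943, 0.001, -0.001]
contact_force: [-4.2, 0.3, 10.4]
opening: 0.176
finger_force: 25.8
```

```bash
python3 f.py 4
```

```text
23.55 phi 194.66 r 37.75013829173044 tang -1.45 rad 4.14 std [0.4431 0.1566 0.3004] [ 0.569  -0.1446  0.1085]
```

In the tool's units: -7 mm is -0.0093, -6.1 mm is -0.0081.

Request:
{"fn": "send_rows", "kwargs": {
  "rows": "0 0 0 0.0005 -0.0011 0 -0.85;0 0 0 0.0011 -0.0023 0 -0.85;0 0 0 0.0015 -0.0035 0 -0.85;0 0 0 0.0017 -0.0045 0 -0.85;0 0 0 0.0021 -0.0057 0 -0.85;0 0 0 0.0024 -0.0069 0 -0.85;0 0 0 0.0028 -0.0081 0 -0.85;0 0 0 0.0031 -0.0093 0 -0.85"
}}

```text
time: 24.55
eef_pos: [0.5715, -0.1516, 0.1085]
tcp_rot: [-0.333, 0.943, 0.001, -0.001]
contact_force: [-4.1, -0.1, 10.0]
opening: 0.175
finger_force: 25.7
```

```bash
python3 f.py 4; python3 circ.py 208 1.5 8; python3 circ.py 220 1 8
```

```text
24.75 phi 206.26 r 37.85632735080189 tang -1.77 rad 3.65 std [0.3227 0.4328 0.5638] [ 0.5715 -0.1517  0.1085]
0.2 -0.9 ; 0.3 -1.8 ; 0.4 -2.7 ; 0.5 -3.6 ; 0.6 -4.5 ; 0.6 -5.5 ; 0.6 -6.4 ; 0.6 -7.3
-0.0 -0.6 ; -0.0 -1.2 ; -0.1 -1.8 ; -0.1 -2.4 ; -0.2 -3.0 ; -0.3 -3.7 ; -0.3 -4.3 ; -0.4 -4.9
```

In the tool's units: -7.3 mm is -0.0097, -6.4 mm is -0.0085.

Request:
{"fn": "send_rows", "kwargs": {
  "rows": "0 0 0 0.0003 -0.0012 0 -0.85;0 0 0 0.0004 -0.0024 0 -0.85;0 0 0 0.0005 -0.0036 0 -0.85;0 0 0 0.0007 -0.0048 0 -0.85;0 0 0 0.0008 -0.006 0 -0.85;0 0 0 0.0008 -0.0073 0 -0.85;0 0 0 0.0008 -0.0085 0 -0.85;0 0 0 0.0008 -0.0097 0 -0.85"
}}

```text
time: 25.75
eef_pos: [0.5755, -0.158, 0.1086]
tcp_rot: [-0.333, 0.943, 0.001, -0.001]
contact_force: [-4.0, -1.5, 10.4]
opening: 0.177
finger_force: 25.7
```

```bash
python3 f.py 4
```

```text
25.95 phi 217.67 r 37.79219107979059 tang -1.98 rad 4.65 std [0.4632 0.5141 0.3366] [ 0.5756 -0.1581  0.1085]
```

In the tool's units: -3.7 mm is -0.0049, -3 mm is -0.004.

Request:
{"fn": "send_rows", "kwargs": {
  "rows": "0 0 0 0 -0.0008 0 -0.85;0 0 0 0 -0.0016 0 -0.85;0 0 0 -0.0001 -0.0024 0 -0.85;0 0 0 -0.0001 -0.0032 0 -0.85;0 0 0 -0.0003 -0.004 0 -0.85;0 0 0 -0.0004 -0.0049 0 -0.85"
}}

```text
time: 26.7
eef_pos: [0.578, -0.1608, 0.1085]
tcp_rot: [-0.333, 0.943, 0.001, -0.002]
contact_force: [-5.7, -1.5, 10.6]
opening: 0.18
finger_force: 25.7
```

```bash
python3 f.py 4;python3 circ.py 226 1 8
```

```text
26.9 phi 223.15 r 37.732358888402594 tang -2.99 rad 4.78 std [0.5779 0.6635 0.5607] [ 0.578  -0.1608  0.1085]
-0.1 -0.6 ; -0.2 -1.2 ; -0.3 -1.8 ; -0.4 -2.4 ; -0.5 -3.0 ; -0.6 -3.6 ; -0.8 -4.2 ; -0.9 -4.8
```

Contact has begun: the extra 1.3 N is about 5 N at the dog. Now small steps.

In the tool's units: -2 mm is -0.0027, -1.8 mm is -0.0024.

Request:
{"fn": "send_rows", "kwargs": {
  "rows": "0 0 0 -0.0001 -0.0008 0 -0.85;0 0 0 -0.0003 -0.0016 0 -0.85;0 0 0 -0.0004 -0.0024 0 -0.85;0 0 0 -0.0004 -0.0027 0 -0.85"
}}

```text
time: 27.4
eef_pos: [0.5792, -0.1621, 0.1085]
tcp_rot: [-0.333, 0.943, 0.001, -0.002]
contact_force: [-6.2, -0.4, 10.8]
opening: 0.179
finger_force: 25.8
```

```bash
python3 f.py 8
```

```text
27.8 phi 225.86 r 37.69565046531754 tang -3.4 rad 4.72 std [0.3996 0.4052 0.4181] [ 0.5792 -0.1621  0.1085]
```

In the tool's units: -2 mm is -0.0027, -1.8 mm is -0.0024.

Request:
{"fn": "send_rows", "kwargs": {
  "rows": "0 0 0 -0.0001 -0.0008 0 -0.85;0 0 0 -0.0003 -0.0016 0 -0.85;0 0 0 -0.0005 -0.0024 0 -0.85;0 0 0 -0.0005 -0.0027 0 -0.85"
}}

```text
time: 28.3
eef_pos: [0.5806, -0.1633, 0.1085]
tcp_rot: [-0.333, 0.943, 0.001, -0.002]
contact_force: [-5.8, -0.7, 11.9]
opening: 0.177
finger_force: 25.8
```

```bash
python3 f.py 8
```

```text
28.7 phi 228.62 r 37.640245741619815 tang -4.09 rad 4.69 std [0.4851 0.48   0.4454] [ 0.5806 -0.1632  0.1085]
```

In the tool's units: -1.7 mm is -0.0023, -1.1 mm is -0.0015.

Request:
{"fn": "send_rows", "kwargs": {
  "rows": "0 0 0 -0.0001 -0.0007 0 -0.85;0 0 0 -0.0004 -0.0015 0 -0.85;0 0 0 -0.0005 -0.0023 0 -0.85;0 0 0 -0.0005 -0.0023 0 -0.85"
}}

```text
time: 29.2
eef_pos: [0.5818, -0.1642, 0.1085]
tcp_rot: [-0.333, 0.943, 0.002, -0.002]
contact_force: [-7.5, 0.1, 11.4]
opening: 0.176
finger_force: 25.8
```

```bash
python3 f.py 10
```

```text
29.7 phi 230.98 r 37.60394215818376 tang -5.09 rad 4.59 std [0.4011 0.3189 0.4931] [ 0.5818 -0.1642  0.1085]
```

About 14 N. Release and retreat.

In the tool's units: -120 mm is -0.16, -80 mm is -0.1067.

Request:
{"fn": "send_rows", "kwargs": {
  "rows": "0 0 0 0 0 0 -0.5;0 0 0 0 0 0 -0.2;0 0 0 0 0 0 0.1;0 0 0 0 0 0 0.1;0 0 0 0 0 -0.02 0.1;0 0 0 0 0 -0.0533 0.1;0 0 0 0 0 -0.1067 0.1;0 0 0 0 0 -0.16 0.1"
}}

```text
time: 30.7
eef_pos: [0.5839, -0.1642, 0.2298]
tcp_rot: [-0.333, 0.943, -0.0, 0.0]
contact_force: [0.1, -0.6, -0.2]
opening: 0.55
finger_force: 0.0
```

```bash
python3 - <<'E'
from h import *
np.set_printoptions(precision=4,suppress=True)
s=ctrl.get_state(); print(s["time"],s["eef_pos"],s["contact_force"])
for c in("wrist","top","scene"):
  p=ctrl.read_camera(c)
  for n in("pin","dog_tip","handle_top"):
    for d in ctrl.look_for(p,n)[:3]: print(c,n,round(d["p"],2),w(p,d["position"]))
p=ctrl.read_camera("top"); im=p["color"].astype(int);c=np.array([.5897,.0813])
print([(a,int(np.mean([im[tuple(proj(p,[c[0]+r*np.cos(np.radians(a)+.1529),c[1]+r*np.sin(np.radians(a)+.1529),.047]).round().astype(int)[::-1])].mean() for r in(.120,.128,.136)]))) for a in range(190,214)])
E
```

```text
30.7 [ 0.5839 -0.1642  0.2298] [ 0.1157 -0.6313 -0.19  ]
wrist pin 0.7 [ 0.4955 -0.006   0.0727]
wrist dog_tip 0.89 [0.5508 0.0539 0.0508]
wrist handle_top 0.77 [ 0.5785 -0.1634  0.1184]
top pin 0.61 [0.3324 0.185  0.0665]
top pin 0.57 [ 0.4987 -0.0046  0.0763]
top dog_tip 0.94 [0.584  0.0752 0.0494]
top dog_tip 0.19 [0.5765 0.0704 0.0268]
scene pin 0.64 [0.5016 0.0038 0.0656]
scene pin 0.62 [0.3364 0.1855 0.0559]
scene pin 0.58 [ 0.7647 -0.2     0.0483]
scene dog_tip 0.95 [0.6043 0.0871 0.0472]
scene handle_top 0.68 [ 0.5841 -0.1558  0.1032]
[(190, 171), (191, 171), (192, 171), (193, 170), (194, 170), (195, 169), (196, 169), (197, 168), (198, 161), (199, 145), (200, 129), (201, 124), (202, 123), (203, 123), (204, 122), (205, 122), (206, 109), (207, 92), (208, 87), (209, 79), (210, 78), (211, 79), (212, 81), (213, 75)]
```

```bash
python3 - <<'E'
from h import *
from scipy.optimize import least_squares
np.set_printoptions(precision=4,suppress=True)
P0=np.array([.4932,.0028,.075]); obs=[]
for c,(dx,dy) in (("wrist",(45,45)),("top",(14,12)),("scene",(14,16))):
  p=ctrl.read_camera(c); u=proj(p,P0).astype(int); print(c,u)
  x0,y0=max(u[0]-dx,0),max(u[1]-dy,0); g=cv2.cvtColor(p["color"],cv2.COLOR_RGB2GRAY)[y0:u[1]+dy,x0:u[0]+dx]
  if g.size==0: continue
  m=(g<75).astype(np.uint8); n,l,st,ce=cv2.connectedComponentsWithStats(m)
  for k in range(1,n):
    if st[k,4]>20: print(" ",st[k]+[x0,y0,0,0,0],ce[k]+[x0,y0],ray(p,*(ce[k]+[x0,y0]),.07))
  print(g[::max(1,g.shape[0]//14),::max(1,g.shape[1]//14)])
E
```

```text
wrist [523 228]
  [492 208  28  24 310] [502.4258 216.4484] [ 0.4968 -0.0175  0.07  ]
  [478 257  33   4  50] [493.18 257.96] [0.5309 0.0087 0.07  ]
[[247 245 244 245 243 245 243 245 244 245 112 117 116 115 116]
 [120 245 246 245 143 142 242 245 242 246 244 166 114 113 113]
 [123 120 248 249 122 122 120 226 244 243 244 244 245 112 113]
 [122 121 113 112 120 123  83  84  90 213 244 242 245 243 219]
 [117 120  82  88  99 101  84  83 203 199 245 242 244 241 242]
 [244 244 106  64  68  69  68 200 203 212 244 244 244 242 241]
 [141 125 117  67  69  98 104 106 197 245 244 244 242 244 242]
 [116 115 120  67  82 101 104 109 109 246 248 244 244 244 242]
 [102 102 112 123  90 100 105 107 109 250 247 247 246 244 243]
 [237 238 237 238 239 107 104 147 239 235 169 247 247 246 244]
 [238 237 237 237 237 116 199 203 237 238 238 239 168 245 244]
 [236 236 237 237 237 196 200 238 237 238 237 237 238 237 245]
 [196 196 107 191 193 199 239 237 237 237 237 237 238 238 238]
 [ 84 129 148 150 107 155 155 111 196 239 237 237 237 238 238]
 [140 141 147 146 105 148 150 151 152 154 216 237 237 237 237]]
top [
[... 1823 characters left out ...]
3  74  74  75  74  75  75  75  75  76  76  77  75]
 [107  89  79  75  76  74  74  75  76  76  77  75  76  76]
 [163 148 129 108  86  76  76  76  75  76  76  77  77  76]
 [175 174 171 154 110  72  67  71  77  77  77  77  76  77]
 [175 175 171 128  74  64  63  68 101 111  92  81  77  76]
 [177 178 167  98  62  64  64  67 121 165 154 129 108  87]
 [177 177 172 103  61  62  62  63  99 166 151 138 137 134]
 [158 171 172 117  46  47  49  55  81 152 139 126 128 150]
 [ 92 111 126 121  47  33  44  51  66 100 123 126 127 152]
 [ 79  78  79  80  50  36  43  57  86  95 118 126 134 167]
 [ 78  78  78  77  71  59  53  78  90  77 113 125 136 169]
 [ 91  83  79  81  87  78  65  84  76  79 113 125 130 166]]
```

The pin is still home, leaning by about its hole clearance. The dog's face is 9 mm short of its axis, so the nose is on it, and the robot is clear. Handing in.

```bash
python3 -c "
from plant import ctrl
print(ctrl.sign_off())"
```

```text
the job is handed in; nothing more can be done
None
```

The job is handed in: the pin is home in the next hole, and I wound the dog against it to about 14 N (estimated from the handle force) and left it bearing there; I viewed 13 pictures against the limit of 10, and I measured the wheel face at about 74 mm, not the stated 92 mm, and used that height.

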